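Dip the rod in the short beaker

ROBOT

A 6-joint arm with a two-finger parallel gripper is mounted at the origin on the work surface. World frame = base frame: x ahead of the robot, y to its left, z up, the work surface at z = 0. Lengths are in m, angles in degrees, forces in N, time in s.
With the tool pointing down it reaches from about 0.3 to 0.75 m from the base axis. Payload 8.5 kg.
Tool frame: the origin (TCP) lies midway between the tips of the shut fingers; the grasp point (between the pads) lies 19 mm behind it; y points along the fingers, z is the direction in which the jaws open and shut, and the axes are right-handed (so a half turn about y gives the same grasp; the last joint's range is limited). The gripper opens to 85 mm and grips with 20 to 120 N. Pads are 22 mm wide; open, the fingers measure 114 mm over their backs; the gripper's body (76 mm by 85 mm) begins 54 mm behind the grasp point. The pads swing forward as they close: fully open they stand 13 mm farther back than shut.
Start: joints at [52.81, 21.807, 74.336, -0, 83.858, -12.336], TCP at [0.231, 0.499, 0.231] pointing down, gripper open.
Joint ranges: [-178.18, 178.18], [-50.72, 133.34], [12.68, 142.11], [-81.47, 261.47], [9.98, 163.14], [-165.26, 165.26]. Speed limits (degrees/s): [136.94, 136.94, 180, 180, 180, 180].

INTERFACE

Orientations are given as a 3x3 rotation matrix whose columns are the frame's x, y, z axes.
In Python, from rig import status, imaging, job gives the robot as it stands. The module is installed in compiled form; this text tells all that it offers.
- The arm moves only by the tool jog_arm, never from a script. Its argument "rows" is a list of rows, each an object of numbers: "hand": the opening, from 0 (shut) to 1 (fully open); "dx", "dy", "dz": the shift along the tool's x, y, z in cm; "ax", "ay", "az": the turn, a rotation vector about the tool's x, y, z in degrees. In form: [{"hand": .., "dx": .., "dy": .., "dz": .., "ax": .., "ay": .., "az": ..}, ...]. A call has exactly 5 rows; each row shifts and turns the commanded pose from where the row before left it, along the tool's axes as they then stand; what a row does not reach is not made up. A row lasts 1/12 s, in which the tool goes at most 41.7 mm and 7.16 degrees, less where a joint would pass 70% of its speed; a pose out of reach is approached as far as the arm can. A call is refused whole if a number of a shift passes 4.17 or a number of a turn 7.16, either way. A call with a gripper value outside its range is refused whole. The fingers move at their own pace and stop on an object; "newtons" is the grip in N (left out, the last holds). Time passes only in rows, so rows that do not move let the fingers close, or fill a call up. It gives the time, the measured TCP pose, the force and the opening at its end, in the units of the state.
- status.observe(): the state, without advancing time (a new reading comes with each control period).
- imaging.get_image(name): name is "scene" or "side" or "wrist"; returns the picture (384x512x3 uint8, red, green, blue); there is no depth.
- imaging.camera_model(name): a dict with "K" (3x3 intrinsics, pixels), "distortion" ([k1, k2, p1, p2, k3] as OpenCV has them; the pictures are not rectified), "position" and "rotation" of the camera in the world; the wrist camera has in their place "tool_from_camera" (4x4, takes a point from camera to tool coordinates, whose origin is the TCP and whose axes are the tool frame's). Camera axes: x right, y down, z forward; pixel columns grow to the right and rows downward; lengths in m; the calibration is good to about 2 mm. A picture is of the moment at which its call begins: read the wrist's pose just before it. camera_model takes no time and is no camera call.
- job.close_job(): hands the job in, once; it reports no verdict.
The state is a dict: "time_s": time; "q": joint angles; "qvel": joint speeds; "joint_efforts": joint torques, N m; "position": TCP position; "tool_rot": TCP orientation; "ft_force": force on the tool from outside, world axes, zero at the start; "wrist_torque": the same for the moment, N m; "grip_width": finger opening in m.
Only numpy, scipy, OpenCV 4.12 (cv2) and the standard library are available. Lean on these libraries where they do the work, as an engineer would, in place of code of your own. Each camera call takes 0.05 s, during which the arm holds its last target.

TASK

Take the dipping rod out of its stand by its black handle and dip its ball tip into the short steel beaker, more than half-way down. Then hang the rod back in its stand, upright and with its flange resting flat on the top plate, and let go. Do not tip over or push the short beaker away, and do not dip into, tip over or push the tall beaker beside it.

Things in the scene. Friction and masses are not known exactly. Their poses are not given: they have to be found in the camera images.
- rod_grip (a point): Centre of the dipping rod's round black handle (22 mm diameter, 70 mm tall; z along the rod, up). Below the handle: a steel flange 42 mm across, 5 mm thick, its underside 40 mm below this point; a 16 mm cone, 28 mm across at the top; a shank 8 mm thick and a ball of 14 mm. Loose, about 90 g; hangs upright in the stand by its flange. Only the handle is free to hold.
- rod_tip (a point): Lowest point of the rod's ball tip, on the rod's axis, 135 mm below the handle centre. Z axis along the rod and up when it hangs.
- stand_hole (a point): Centre of the round through hole (30 mm diameter) in the stand's top plate, at its upper face, 115 mm above the bench; z up. The stand is a fixed grey plastic frame: base 100 x 110 x 10 mm, two side posts, top plate 90 x 100 x 8 mm. The rod hangs in this hole by its flange, handle centre 40 mm above the plate, tip 20 mm above the bench.
- beaker_rim (a point): Centre of the mouth, at rim height, of the short beaker: a plain open steel cylinder 62 mm across and 62 mm tall, wall 3 mm, inside 56 mm across and 58 mm deep, empty, loose, about 200 g; z up. It stands in a rough row with the tall beaker and a shallow steel dish (86 mm across, 30 mm tall), in any order.
- tall_rim (a point): Centre of the mouth, at rim height, of the tall beaker, not to be used: a plain open steel cylinder 68 mm across and 105 mm tall, loose on the bench, about 300 g. Z axis up.

How it is judged:
By the outcome, as a careful person would: the job done as asked, in the order asked, and still so for the second after the job is handed in, with the robot touching nothing.
It also fails if it takes over 58 s, if anything falls off the work surface, if the arm or the gripper's body presses on something with over 40 N, if the wrist force passes 120 N, or if a joint passes its speed limit or range.

## Working session

There is one attempt and no reset: what is moved stays moved. The work goes in short steps, Python scripts to look and compute and a tool call to move; the robot and the scene stay as the last step left them, time stands still between calls to the robot, and variables do not carry over. Pictures are saved under pics/ and viewed, and the job is handed in when it is done.

Besides the shell and the picture viewer there is one more tool, called after "Call:" as name([rows], argument=value, ...), one row to a line, values as JSON. jog_arm: Moves the arm, as the interface text tells. Its arguments: {"type":"object","properties":{"rows":{"type":"array"},"newtons":{"type":"number"}},"required":["rows"]}

```bash
mkdir -p pics; ls
python3 - <<'E'
from rig import status, imaging
import cv2, numpy as np
s=status.observe(); print(s)
for n in ["scene","side","wrist"]:
    im=imaging.get_image(n); cv2.imwrite(f"pics/{n}0.png",cv2.cvtColor(im,cv2.COLOR_RGB2BGR))
    print(n,imaging.camera_model(n))
E
```

```text
pics
{'time_s': 0.0, 'q': array([ 5.28088735e+01,  2.18439244e+01,  7.43861464e+01, -3.67864829e-03,
        8.38577228e+01, -1.23357161e+01]), 'qvel': array([-0.06470514,  0.09051189,  0.00852331,  0.02595188, -0.13130688,
        0.04321361]), 'joint_efforts': array([-6.46481731e-04, -4.48446250e+01, -2.31280500e+01, -2.75791872e-04,
        4.71086227e-03, -6.42267082e-05]), 'position': array([0.23101325, 0.49880273, 0.23067608]), 'tool_rot': array([[ 9.07374197e-01, -8.75377040e-04,  4.20322852e-01],
       [-4.20323680e-01, -1.25924308e-03,  9.07373362e-01],
       [-2.65005163e-04, -9.99998824e-01, -1.51054638e-03]]), 'ft_force': array([ 0.07768104,  1.01829076, -0.04711709]), 'wrist_torque': array([-0.02034609,  0.0188821 , -0.04300601]), 'grip_width': 0.08520847518063891}
scene {'K': array([[418.76997257,   0.        , 256.44321563],
       [  0.        , 418.76997257, 195.44622084],
       [  0.        ,   0.        ,   1.        ]]), 'distortion': array([-0.01231039,  0.        ,  0.        ,  0.        ,  0.        ]), 'position': array([1.08811871, 0.26834106, 0.82539937]
[... 541 characters left out ...]
92306,  0.63294794, -0.7555408 ],
       [ 0.00520942, -0.76597275, -0.64285193]])}
wrist {'K': array([[281.29483662,   0.        , 254.40603638],
       [  0.        , 281.29483662, 190.66436135],
       [  0.        ,   0.        ,   1.        ]]), 'distortion': array([-0.06722926,  0.        ,  0.        ,  0.        ,  0.        ]), 'tool_from_camera': array([[ 2.81508322e-04,  9.62916676e-01,  2.69798806e-01,
        -6.87607570e-02],
       [ 2.36347351e-04, -2.69798873e-01,  9.62916669e-01,
        -1.43436017e-01],
       [ 9.99999932e-01, -2.07302823e-04, -3.03533433e-04,
         2.93811478e-04],
       [ 0.00000000e+00,  0.00000000e+00,  0.00000000e+00,
         1.00000000e+00]])}
```

View pics/scene0.png

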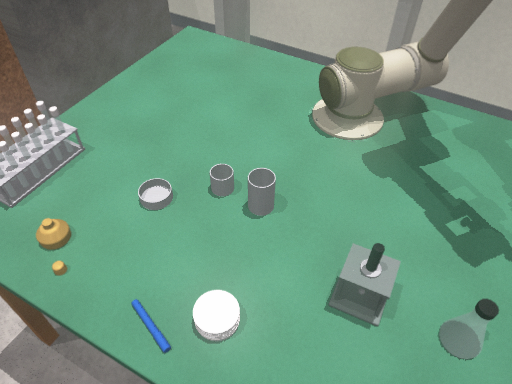

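View pics/side0.png

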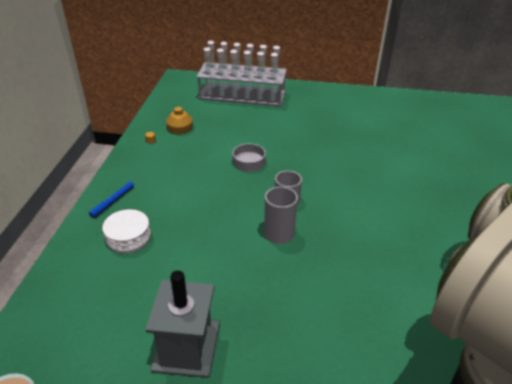

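View pics/wrist0.png

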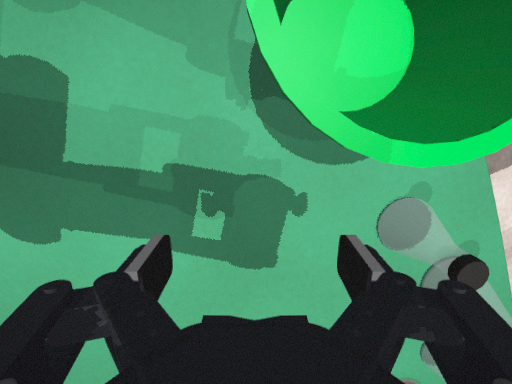

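The scene picture shows the rod in its stand with the handle near (376,255), the short beaker's mouth near (222,173), the tall one's near (262,178) and the dish at (155,190). The side picture shows the handle near (178,290), the short mouth near (288,181) and the tall mouth near (281,200). The wrist picture also shows a large green vessel near the gripper.

```bash
cat > h.py <<'E'
import numpy as np, cv2
from rig import imaging
def cam(n,pose=None):
    m=imaging.camera_model(n); K=np.array(m["K"]);d=np.array(m["distortion"])
    if n=="wrist":
        T=np.array(m["tool_from_camera"]); p,R=pose
        return K,d,R@T[:3,3]+p,R@T[:3,:3]
    return K,d,np.array(m["position"]),np.array(m["rotation"])
def ray(c,uv):
    K,d,p,R=c
    x=cv2.undistortPoints(np.array([[uv]],float),K,d)[0,0]
    v=R@np.array([x[0],x[1],1]); return p,v/np.linalg.norm(v)
def plane(c,uv,z):
    p,v=ray(c,uv); return p+v*(z-p[2])/v[2]
def proj(c,X):
    K,d,p,R=c
    X=np.atleast_2d(X); r,_=cv2.Rodrigues(R.T)
    return cv2.projectPoints(X,r,-R.T@p,K,d)[0][:,0]
def tri(rs):
    A=sum(np.eye(3)-np.outer(v,v) for p,v in rs); b=sum((np.eye(3)-np.outer(v,v))@p for p,v in rs)
    X=np.linalg.solve(A,b); return X,[np.linalg.norm(np.cross(X-p,v)) for p,v in rs]
def plane_pts(c,uvs,z): return np.array([plane(c,u,z) for u in uvs])
def circ(P):
    A=np.c_[2*P[:,:2],np.ones(len(P))]; s=np.linalg.lstsq(A,(P[:,:2]**2).sum(1),rcond=None)[0]
    return s[:2],np.sqrt(s[2]+s[0]**2+s[1]**2)
E
python3 - <<'E'
import cv2
a=cv2.imread('pics/scene0.png');b=cv2.imread('pics/side0.png')
cv2.imwrite('pics/z1.png',cv2.resize(a[150:230,195:295],None,fx=8,fy=7,interpolation=cv2.INTER_CUBIC)[:600])
cv2.imwrite('pics/z2.png',cv2.resize(b[160:250,230:320],None,fx=6,fy=6,interpolation=cv2.INTER_CUBIC))
cv2.imwrite('pics/z3.png',cv2.resize(a[235:325,320:420],None,fx=6,fy=6,interpolation=cv2.INTER_CUBIC))
cv2.imwrite('pics/z4.png',cv2.resize(b[260:380,140:230],None,fx=5,fy=5,interpolation=cv2.INTER_CUBIC))
E
```

```text
(no output)
```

View pics/z1.png

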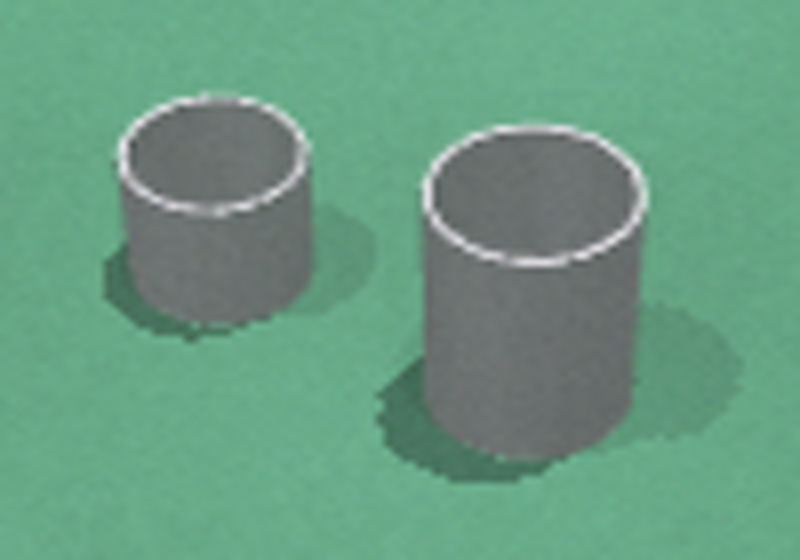

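View pics/z2.png

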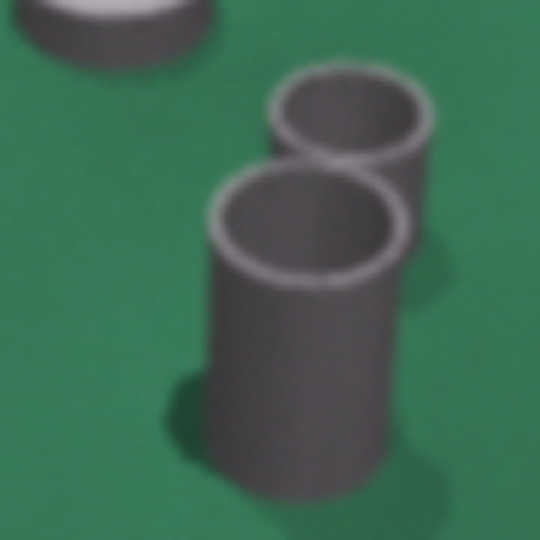

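View pics/z3.png

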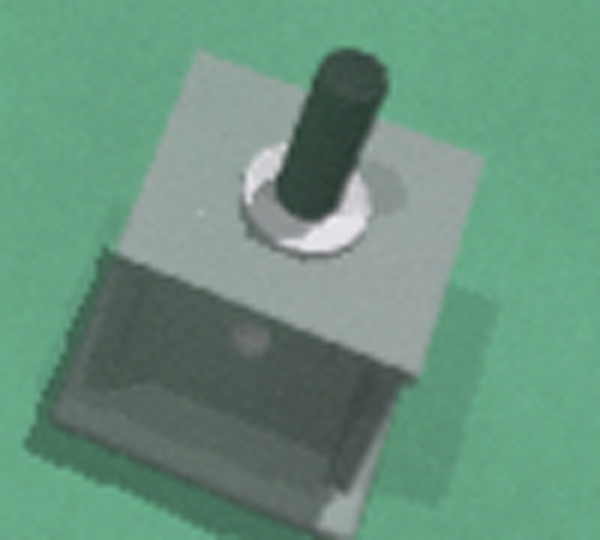

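View pics/z4.png

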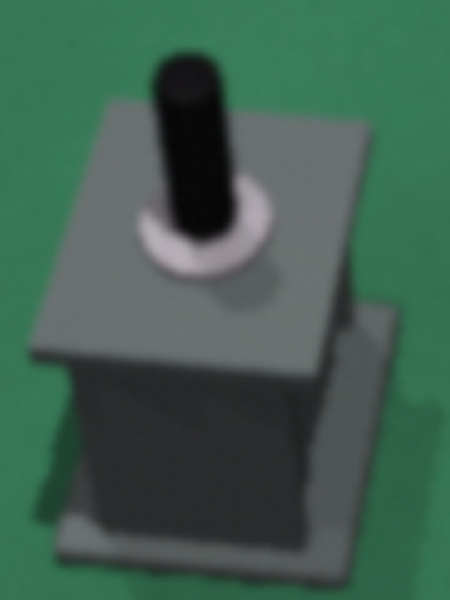

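Run:
```python
from h import *
S=cam("scene");D=cam("side")
def up(p,o,f): p=np.array(p,float); return (p+.5)/np.array(f)-.5+np.array(o)
z1=lambda *p:[up(q,(195,150),(8,7)) for q in p]
z2=lambda *p:[up(q,(230,160),(6,6)) for q in p]
z3=lambda *p:[up(q,(320,235),(6,6)) for q in p]
z4=lambda *p:[up(q,(140,260),(5,5)) for q in p]
def ell(l,r,t,b,cx,cy): return [(l,cy),(r,cy),(cx,t),(cx,b)]
for nm,c,pts,z in [("short S",S,z1(*ell(117,312,93,216,214,154)),.062),("short D",D,z2(*ell(268,435,60,166,351,113)),.062),
 ("tall S",S,z1(*ell(421,650,122,268,535,195)),.105),("tall D",D,z2(*ell(208,411,155,289,309,222)),.105),
 ("flange S",S,z3((240,195),(372,205),(308,255),(262,158),(350,235),(262,235)),.120),("flange D",D,z4((137,225),(272,212),(205,277),(165,262),(245,262)),.120),
 ("htop S",S,z3(*ell(318,388,47,104,353,76)),.19),("htop D",D,z4(*ell(153,219,53,105,187,80)),.19)]:
    print(nm,*circ(plane_pts(c,pts,z)))
a=z3((200,48),(485,155),(415,378),(115,250));b=z4((372,122),(325,375),(30,355),(110,102))
for c,pp in ((S,a),(D,b)):
    P=plane_pts(c,pp,.115);print(P.round(4).tolist(),P.mean(0),np.linalg.norm(P-np.roll(P,1,0),axis=1))
print("tri htop",tri([ray(S,z3((353,76))[0]),ray(D,z4((187,80))[0])]))
print("tri short",tri([ray(S,z1((214,154))[0]),ray(D,z2((351,113))[0])]))
print("tri tall",tri([ray(S,z1((535,195))[0]),ray(D,z2((309,222))[0])]))
from rig import status
s=status.observe()
W=cam("wrist",(s["position"],s["tool_rot"])); print(W[2]);
print("green",[plane(W,u,0.0) for u in ((250,50),(430,160),(210,205))])
print(proj(S,np.array([[.231,.499,.231]])),proj(D,np.array([[.231,.499,.231]])))
```

```text
short S [ 0.46123516 -0.17870937] 0.03170487481408266
short D [ 0.46345035 -0.17737545] 0.03270335587404754
tall S [ 0.46484383 -0.05961698] 0.03469876549522113
tall D [ 0.46642225 -0.05845889] 0.03559587616128515
flange S [0.58910477 0.25304744] 0.020437566539142266
flange D [0.58950216 0.25484242] 0.021302413355738986
htop S [0.58834604 0.25276705] 0.010804697248685607
htop D [0.58904787 0.2564706 ] 0.01017248935130131
[[0.5447, 0.2011, 0.115], [0.5386, 0.3, 0.115], [0.6306, 0.3048, 0.115], [0.6343, 0.2056, 0.115]] [0.5870417  0.25289137 0.115     ] [0.08967929 0.09913032 0.09218847 0.09930933]
[[0.5476, 0.2021, 0.115], [0.539, 0.3014, 0.115], [0.6299, 0.3097, 0.115], [0.6369, 0.2088, 0.115]] [0.58836077 0.25549983 0.115     ] [0.0895609  0.09969611 0.0912829  0.10120209]
tri htop (array([0.58864624, 0.25397913, 0.18842558]), [np.float64(0.0014864610559974661), np.float64(0.0014864610559974939)])
tri short (array([ 0.46308792, -0.17738522,  0.06252967]), [np.float64(0.0009904556679706032), np.float64(0.000990455667970457)])
tri tall (array([ 0.46616798, -0.05880854,  0.10473861]), [np.float64(0.0007396480684383623), np.float64(0.0007396480684383147)])
[0.16888759 0.52817927 0.37431073]
green [array([0.09833409, 0.55435956, 0.        ]), array([0.32562808, 0.7216746 , 0.        ]), array([0.25650603, 0.41825171, 0.        ])]
[[550.42480111 161.29578332]] [[452.66867804 481.45438162]]
```

Run:
```python
from h import *
from rig import status
s=status.observe()
S=cam("scene");W=cam("wrist",(s["position"],s["tool_rot"]))
print("flask cap",tri([ray(S,(487,309)),ray(W,(468,272))]))
```

```text
flask cap (array([0.46635147, 0.5969941 , 0.04165734]), [np.float64(0.10232314013026247), np.float64(0.10232314013026246)])
```

Call:
jog_arm([
  {"hand": 1, "dx": 0, "dy": -3, "dz": 0},
  {"hand": 1, "dx": 3.9, "dy": 0, "dz": -0.6},
  {"hand": 1, "dx": 3.9, "dy": 0, "dz": -0.6},
  {"hand": 1, "dx": 3.9, "dy": 0, "dz": -0.7},
  {"hand": 1, "dx": 3.9, "dy": 0, "dz": -0.7},
])

```text
invalid input at $.rows[0]: expected keys hand, dx, dy, dz, ax, ay, az
```

Run:
```python
from h import *
from rig import status
s=status.observe()
S=cam("scene");W=cam("wrist",(s["position"],s["tool_rot"]))
for z in (0,.1,.2): print(z,plane(S,(462,340),z),plane(S,(487,309),z),"W",plane(W,(405,222),z),plane(W,(468,272),z))
```

```text
0 [0.57554956 0.470918   0.        ] [0.47818917 0.50415223 0.        ] W [0.39894929 0.66277854 0.        ] [0.52772426 0.73477609 0.        ]
0.1 [0.63764909 0.4463751  0.1       ] [0.55208425 0.47558289 0.1       ] W [0.33748653 0.62681931 0.1       ] [0.43185828 0.67958215 0.1       ]
0.2 [0.69974863 0.4218322  0.2       ] [0.62597934 0.44701355 0.2       ] W [0.27602377 0.59086008 0.2       ] [0.33599229 0.62438822 0.2       ]
```

Call:
jog_arm([
  {"hand": 1, "dx": 0, "dy": -3, "dz": 0, "ax": 0, "ay": 0, "az": 0},
  {"hand": 1, "dx": 3.9, "dy": 0, "dz": -0.6, "ax": 0, "ay": 0, "az": 0},
  {"hand": 1, "dx": 3.9, "dy": 0, "dz": -0.6, "ax": 0, "ay": 0, "az": 0},
  {"hand": 1, "dx": 3.9, "dy": 0, "dz": -0.7, "ax": 0, "ay": 0, "az": 0},
  {"hand": 1, "dx": 3.9, "dy": 0, "dz": -0.7, "ax": 0, "ay": 0, "az": 0},
])

```text
time_s: 0.57
position: [0.3628, 0.4087, 0.2612]
tool_rot: [[0.908, -0.0, 0.42], [-0.42, -0.0, 0.908], [-0.0, -1.0, -0.0]]
ft_force: [1.2, 0.4, -0.1]
grip_width: 0.0856
```

Call:
jog_arm([
  {"hand": 1, "dx": 3.9, "dy": 0, "dz": -0.7, "ax": 0, "ay": 0, "az": 0},
  {"hand": 1, "dx": 3.9, "dy": 0, "dz": -0.7, "ax": 0, "ay": 0, "az": 0},
  {"hand": 1, "dx": 3.9, "dy": 0, "dz": -0.7, "ax": 0, "ay": 0, "az": 0},
  {"hand": 1, "dx": 3.9, "dy": 0, "dz": -0.8, "ax": 0, "ay": 0, "az": 0},
  {"hand": 1, "dx": 3.9, "dy": 0, "dz": -0.8, "ax": 0, "ay": 0, "az": 0},
])

```text
time_s: 0.98
position: [0.5244, 0.2929, 0.2611]
tool_rot: [[0.907, -0.001, 0.42], [-0.42, -0.0, 0.907], [-0.001, -1.0, -0.0]]
ft_force: [1.5, 0.9, -0.2]
grip_width: 0.0851
```

Call:
jog_arm([
  {"hand": 1, "dx": 3.8, "dy": 0, "dz": -0.4, "ax": 0, "ay": 0, "az": 0},
  {"hand": 1, "dx": 3.8, "dy": 0, "dz": -0.4, "ax": 0, "ay": 0, "az": 0},
  {"hand": 1, "dx": 0, "dy": 0, "dz": 0, "ax": 0, "ay": 0, "az": 0},
  {"hand": 1, "dx": 0, "dy": 0, "dz": 0, "ax": 0, "ay": 0, "az": 0},
  {"hand": 1, "dx": 0, "dy": 0, "dz": 0, "ax": 0, "ay": 0, "az": 0},
])

```text
time_s: 1.4
position: [0.5883, 0.2554, 0.2609]
tool_rot: [[0.907, -0.001, 0.42], [-0.42, 0.0, 0.907], [-0.001, -1.0, -0.0]]
ft_force: [-0.5, 0.2, 0.3]
grip_width: 0.0855
```

Run:
```python
from h import *
from rig import status
s=status.observe(); im=imaging.get_image("wrist"); cv2.imwrite("pics/w1.png",im[:,:,::-1])
print(s["position"],s["tool_rot"],s["ft_force"]); np.savez("w1.npz",p=s["position"],R=s["tool_rot"])
```

```text
[0.58833098 0.2553786  0.26092494] [[ 9.07415253e-01 -1.08770521e-03  4.20233715e-01]
 [-4.20233943e-01  2.08256698e-05  9.07415799e-01]
 [-9.95752543e-04 -9.99999408e-01 -4.38193119e-04]] [-0.50928706  0.24925769  0.34709857]
```

View pics/w1.png

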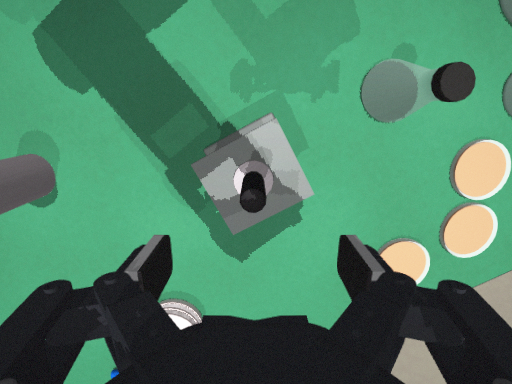

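Run:
```python
import cv2
a=cv2.imread('pics/w1.png')
cv2.imwrite('pics/z5.png',cv2.resize(a[150:222,215:287],None,fx=8,fy=8,interpolation=cv2.INTER_CUBIC))
```

```text
(no output)
```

View pics/z5.png

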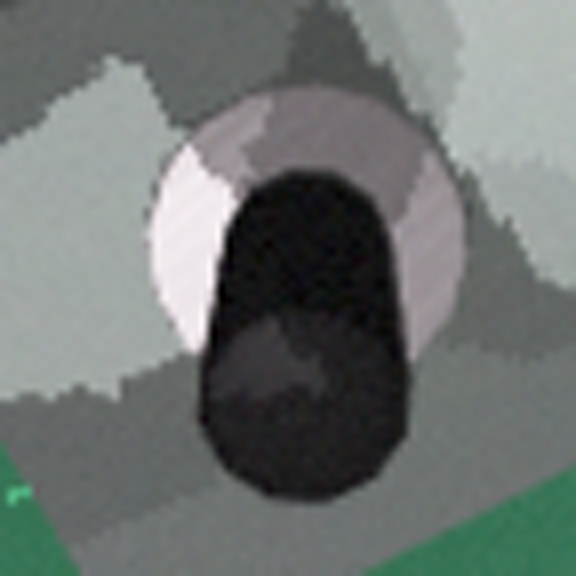

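The wrist picture shows the handle's top centred at about (252.5,200) with the flange around it near (253,180), straight ahead between the jaws.

Run:
```python
from h import *
d=np.load("w1.npz"); W=cam("wrist",(d["p"],d["R"]))
f=lambda *P:[(np.array(p)+.5)/8-.5+[215,150] for p in P]
a=circ(plane_pts(W,f((198,400),(410,400),(304,503),(304,308)),.19));b=circ(plane_pts(W,f((148,242),(466,242),(307,83),(196,130),(420,130)),.12))
for c in (a,b):
    e=np.r_[c[0],0.19]-d["p"]; print(c,"tool offset mm",(d["R"].T@e)[[0,2]]*1e3)
```

```text
(array([0.58715761, 0.2545127 ]), np.float64(0.010410636149928144)) tool offset mm [-0.63023117 -1.24774129]
(array([0.58686424, 0.25458964]), np.float64(0.020624902254828822)) tool offset mm [-0.92877684 -1.3012022 ]
```

Call:
jog_arm([
  {"hand": 1, "dx": -0.03, "dy": 3.5, "dz": -0.1, "ax": 0, "ay": 0, "az": 0},
  {"hand": 1, "dx": 0, "dy": 3.5, "dz": 0, "ax": 0, "ay": 0, "az": 0},
  {"hand": 1, "dx": 0, "dy": 3, "dz": 0, "ax": 0, "ay": 0, "az": 0},
  {"hand": 1, "dx": 0, "dy": 2.0, "dz": 0, "ax": 0, "ay": 0, "az": 0},
  {"hand": 1, "dx": 0, "dy": 0, "dz": 0, "ax": 0, "ay": 0, "az": 0},
])

```text
time_s: 1.87
position: [0.5851, 0.255, 0.1373]
tool_rot: [[0.908, -0.008, 0.419], [-0.419, -0.002, 0.908], [-0.006, -1.0, -0.005]]
ft_force: [-0.2, -0.9, 0.5]
grip_width: 0.0855
```

Call:
jog_arm([
  {"hand": 0, "dx": 0, "dy": 0, "dz": 0, "ax": 0, "ay": 0, "az": 0},
  {"hand": 0, "dx": 0, "dy": 0, "dz": 0, "ax": 0, "ay": 0, "az": 0},
  {"hand": 0, "dx": 0, "dy": 0, "dz": 0, "ax": 0, "ay": 0, "az": 0},
  {"hand": 0, "dx": 0, "dy": 0, "dz": 0, "ax": 0, "ay": 0, "az": 0},
  {"hand": 0, "dx": 0, "dy": 0, "dz": 0, "ax": 0, "ay": 0, "az": 0},
], newtons=30)

```text
time_s: 2.28
position: [0.5883, 0.2545, 0.1425]
tool_rot: [[0.907, 0.002, 0.42], [-0.42, 0.0, 0.907], [0.002, -1.0, 0.001]]
ft_force: [0.6, -0.0, 0.4]
grip_width: 0.0253
```

Call:
jog_arm([
  {"hand": 0, "dx": 0, "dy": 0, "dz": 0, "ax": 0, "ay": 0, "az": 0},
  {"hand": 0, "dx": 0, "dy": 0, "dz": 0, "ax": 0, "ay": 0, "az": 0},
  {"hand": 0, "dx": 0, "dy": 0, "dz": 0, "ax": 0, "ay": 0, "az": 0},
  {"hand": 0, "dx": 0, "dy": 0, "dz": 0, "ax": 0, "ay": 0, "az": 0},
  {"hand": 0, "dx": 0, "dy": 0, "dz": 0, "ax": 0, "ay": 0, "az": 0},
], newtons=30)

```text
time_s: 2.7
position: [0.5883, 0.2544, 0.1423]
tool_rot: [[0.907, 0.001, 0.42], [-0.42, 0.0, 0.907], [0.001, -1.0, 0.001]]
ft_force: [-1.4, -0.6, 5.8]
grip_width: 0.0211
```

Call:
jog_arm([
  {"hand": 0, "dx": 0, "dy": 0, "dz": 0, "ax": 0, "ay": 0, "az": 0},
  {"hand": 0, "dx": 0, "dy": 0, "dz": 0, "ax": 0, "ay": 0, "az": 0},
  {"hand": 0, "dx": 0, "dy": 0, "dz": 0, "ax": 0, "ay": 0, "az": 0},
  {"hand": 0, "dx": 0, "dy": 0, "dz": 0, "ax": 0, "ay": 0, "az": 0},
  {"hand": 0, "dx": 0, "dy": 0, "dz": 0, "ax": 0, "ay": 0, "az": 0},
], newtons=60)

```text
time_s: 3.12
position: [0.5883, 0.2544, 0.1424]
tool_rot: [[0.907, 0.002, 0.42], [-0.42, 0.0, 0.907], [0.001, -1.0, 0.001]]
ft_force: [-1.5, -0.3, 6.7]
grip_width: 0.0207
```

Run:
```python
from rig import status
s=status.observe()
for k in ("time_s","position","tool_rot","ft_force","wrist_torque","grip_width","q"): print(k,s[k])
```

```text
time_s 3.1167
position [0.58834379 0.25441237 0.14237097]
tool_rot [[ 9.07354083e-01  1.51022265e-03  4.20364469e-01]
 [-4.20365464e-01  4.00726758e-04  9.07354791e-01]
 [ 1.20185647e-03 -9.99998779e-01  9.98446506e-04]]
ft_force [-1.54288372 -0.27080619  6.70709476]
wrist_torque [0.01518981 0.22897754 0.00261406]
grip_width 0.020740648800878128
q [ 1.28208280e+01  3.48176799e+01  6.67361257e+01  3.25334854e-03
  7.83567274e+01 -5.23221784e+01]
```

Call:
jog_arm([
  {"hand": 0, "dx": 0, "dy": -0.5, "dz": 0, "ax": 0, "ay": 0, "az": 0},
  {"hand": 0, "dx": 0, "dy": -0.5, "dz": 0, "ax": 0, "ay": 0, "az": 0},
  {"hand": 0, "dx": 0, "dy": -1, "dz": 0, "ax": 0, "ay": 0, "az": 0},
  {"hand": 0, "dx": 0, "dy": -1, "dz": 0, "ax": 0, "ay": 0, "az": 0},
  {"hand": 0, "dx": 0, "dy": -1, "dz": 0, "ax": 0, "ay": 0, "az": 0},
])

```text
time_s: 3.53
position: [0.5882, 0.2544, 0.1826]
tool_rot: [[0.907, 0.0, 0.42], [-0.42, 0.0, 0.907], [0.0, -1.0, 0.0]]
ft_force: [0.2, -0.4, -1.0]
grip_width: 0.0206
```

Call:
jog_arm([
  {"hand": 0, "dx": 0, "dy": -2, "dz": 0, "ax": 0, "ay": 0, "az": 0},
  {"hand": 0, "dx": 0, "dy": -3, "dz": 0, "ax": 0, "ay": 0, "az": 0},
  {"hand": 0, "dx": 0, "dy": -2.5, "dz": 0, "ax": 0, "ay": 0, "az": 0},
  {"hand": 0, "dx": 0, "dy": -1.5, "dz": 0, "ax": 0, "ay": 0, "az": 0},
  {"hand": 0, "dx": 0, "dy": 0, "dz": 0, "ax": 0, "ay": 0, "az": 0},
])

```text
time_s: 3.95
position: [0.5889, 0.2546, 0.2761]
tool_rot: [[0.907, 0.008, 0.42], [-0.42, 0.002, 0.907], [0.006, -1.0, 0.005]]
ft_force: [-0.6, -0.2, -1.3]
grip_width: 0.0207
```

Run:
```python
from h import *
from rig import status
s=status.observe();print(s["position"],s["ft_force"])
for n in ("scene","side"):
    im=imaging.get_image(n); cv2.imwrite(f"pics/{n}1.png",im[:,:,::-1])
a=cv2.imread("pics/scene1.png")[180:330,300:450];b=cv2.imread("pics/side1.png")[210:360,110:260]
cv2.imwrite("pics/c1.png",cv2.resize(np.hstack([a,b]),None,fx=2.6,fy=2.6,interpolation=cv2.INTER_CUBIC))
```

```text
[0.58894089 0.25460396 0.27614854] [-0.59993104 -0.16212738 -1.32181639]
```

View pics/c1.png

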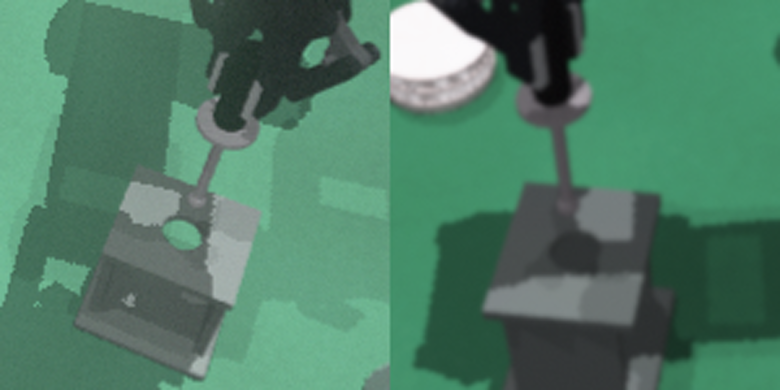

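The rod is held clear of the stand: its ball is near scene (376,258) and side (178,289), and the hole near scene (370,270) and side (181,306).

Run:
```python
from h import *
S=cam("scene");D=cam("side")
l=lambda x,y:(x/2.6+300,y/2.6+180); r=lambda x,y:((x-390)/2.6+110,y/2.6+210)
print("ball",tri([ray(S,l(197,202)),ray(D,r(566,206))]))
print("hole",plane(S,l(183,234),.115),plane(D,r(575,250),.115))
print("flange",tri([ray(S,l(227,123)),ray(D,r(554,101))]))
```

```text
ball (array([0.59010072, 0.25617032, 0.15822694]), [np.float64(0.0009595994263374149), np.float64(0.0009595994263375258)])
hole [0.59006305 0.2546999  0.115     ] [0.58914827 0.25586845 0.115     ]
flange (array([0.58805998, 0.25569569, 0.2486479 ]), [np.float64(0.0018178727418539527), np.float64(0.001817872741853973)])
```

Call:
jog_arm([
  {"hand": 0, "dx": 0.1, "dy": 0, "dz": -1, "ax": 0, "ay": 0, "az": 0},
  {"hand": 0, "dx": 0.3, "dy": 0, "dz": -2, "ax": 0, "ay": 0, "az": 0},
  {"hand": 0, "dx": 0.5, "dy": 0, "dz": -3, "ax": 0, "ay": 0, "az": 0},
  {"hand": 0, "dx": 0.5, "dy": 0, "dz": -3.3, "ax": 0, "ay": 0, "az": 0},
  {"hand": 0, "dx": 0.5, "dy": 0, "dz": -3.3, "ax": 0, "ay": 0, "az": 0},
])

```text
time_s: 4.47
position: [0.5509, 0.1305, 0.2697]
tool_rot: [[0.908, -0.003, 0.42], [-0.42, -0.0, 0.908], [-0.003, -1.0, -0.002]]
ft_force: [0.6, -0.7, -1.0]
grip_width: 0.0204
```

Call:
jog_arm([
  {"hand": 0, "dx": 0.5, "dy": 0, "dz": -3.3, "ax": 0, "ay": 0, "az": 0},
  {"hand": 0, "dx": 0.5, "dy": 0, "dz": -3.3, "ax": 0, "ay": 0, "az": 0},
  {"hand": 0, "dx": 0.5, "dy": 0, "dz": -3.3, "ax": 0, "ay": 0, "az": 0},
  {"hand": 0, "dx": 0.5, "dy": 0, "dz": -3.3, "ax": 0, "ay": 0, "az": 0},
  {"hand": 0, "dx": 0.5, "dy": 0, "dz": -3.3, "ax": 0, "ay": 0, "az": 0},
])

```text
time_s: 4.88
position: [0.504, -0.0298, 0.2701]
tool_rot: [[0.907, -0.003, 0.42], [-0.42, 0.001, 0.907], [-0.003, -1.0, -0.001]]
ft_force: [1.6, -0.3, -1.1]
grip_width: 0.0203
```

Call:
jog_arm([
  {"hand": 0, "dx": 0.6, "dy": 0, "dz": -3.3, "ax": 0, "ay": 0, "az": 0},
  {"hand": 0, "dx": 0.6, "dy": 0, "dz": -3.3, "ax": 0, "ay": 0, "az": 0},
  {"hand": 0, "dx": 0.5, "dy": 0, "dz": -3.3, "ax": 0, "ay": 0, "az": 0},
  {"hand": 0, "dx": 0.5, "dy": 0, "dz": -3, "ax": 0, "ay": 0, "az": 0},
  {"hand": 0, "dx": 0.2, "dy": 0, "dz": -1.5, "ax": 0, "ay": 0, "az": 0},
])

```text
time_s: 5.3
position: [0.465, -0.1717, 0.27]
tool_rot: [[0.906, -0.003, 0.423], [-0.423, 0.001, 0.906], [-0.003, -1.0, -0.0]]
ft_force: [-1.0, 1.2, -1.3]
grip_width: 0.0209
```

Call:
jog_arm([
  {"hand": 0, "dx": 0, "dy": 0, "dz": -0.5, "ax": 0, "ay": 0, "az": 0},
  {"hand": 0, "dx": 0, "dy": 0, "dz": 0, "ax": 0, "ay": 0, "az": 0},
  {"hand": 0, "dx": 0, "dy": 0, "dz": 0, "ax": 0, "ay": 0, "az": 0},
  {"hand": 0, "dx": 0, "dy": 0, "dz": 0, "ax": 0, "ay": 0, "az": 0},
  {"hand": 0, "dx": 0, "dy": 0, "dz": 0, "ax": 0, "ay": 0, "az": 0},
])

```text
time_s: 5.72
position: [0.465, -0.1724, 0.2712]
tool_rot: [[0.908, -0.0, 0.419], [-0.419, 0.0, 0.908], [-0.0, -1.0, 0.0]]
ft_force: [0.7, 0.0, -1.7]
grip_width: 0.0208
```

Run:
```python
from h import *
from rig import status
s=status.observe();print(s["position"],s["qvel"].round(2))
for n in ("scene","side"):
    im=imaging.get_image(n); cv2.imwrite(f"pics/{n}2.png",im[:,:,::-1])
a=cv2.imread("pics/scene2.png")[80:230,160:310];b=cv2.imread("pics/side2.png")[100:250,220:370]
cv2.imwrite("pics/c2.png",cv2.resize(np.hstack([a,b]),None,fx=2.6,fy=2.6,interpolation=cv2.INTER_CUBIC))
```

```text
[ 0.46499811 -0.17242533  0.27119931] [-0.11 -0.04 -0.31 -0.13  0.11 -0.04]
```

View pics/c2.png

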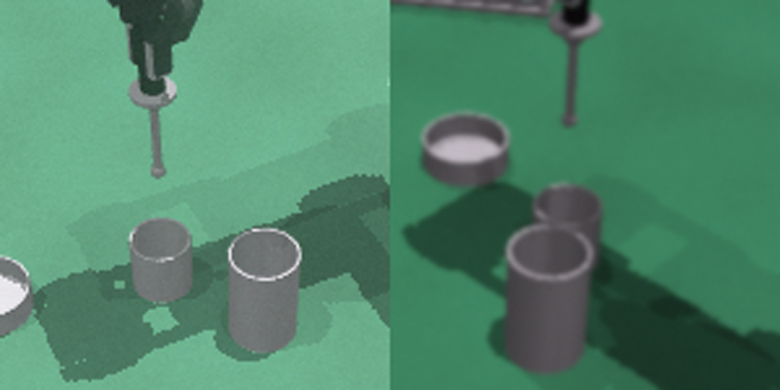

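The ball hangs above the short beaker, near scene (220,146) and side (288,147). The beakers have not moved.

Run:
```python
from h import *
S=cam("scene");D=cam("side")
l=lambda x,y:(x/2.6+160,y/2.6+80); r=lambda x,y:((x-390)/2.6+220,y/2.6+100)
b,e=tri([ray(S,l(157,172)),ray(D,r(568,121))]);m,f=tri([ray(S,l(160,239)),ray(D,r(568,207))])
print(b,e,m,f)
R=np.array([[.907,0,.42],[-.42,0,.907],[0,-1,0]])
print((R.T@(m-b)).round(4))
```

```text
[ 0.46636677 -0.17234573  0.15386647] [np.float64(0.0010058629025881986), np.float64(0.0010058629025882164)] [ 0.46184652 -0.17752931  0.05953756] [np.float64(0.001411310762906356), np.float64(0.0014113107629063796)]
[-0.0019  0.0943 -0.0066]
```

Call:
jog_arm([
  {"hand": 0, "dx": -0.1, "dy": 1, "dz": -0.6, "ax": 0, "ay": 0, "az": 0},
  {"hand": 0, "dx": 0, "dy": 2, "dz": 0, "ax": 0, "ay": 0, "az": 0},
  {"hand": 0, "dx": 0, "dy": 2.5, "dz": 0, "ax": 0, "ay": 0, "az": 0},
  {"hand": 0, "dx": 0, "dy": 1.5, "dz": 0, "ax": 0, "ay": 0, "az": 0},
  {"hand": 0, "dx": 0, "dy": 0, "dz": 0, "ax": 0, "ay": 0, "az": 0},
])

```text
time_s: 6.23
position: [0.4604, -0.1773, 0.1986]
tool_rot: [[0.908, -0.005, 0.42], [-0.42, 0.003, 0.908], [-0.006, -1.0, 0.001]]
ft_force: [0.3, 0.4, -1.5]
grip_width: 0.0201
```

Call:
jog_arm([
  {"hand": 0, "dx": 0, "dy": 1, "dz": 0, "ax": 0, "ay": 0, "az": 0},
  {"hand": 0, "dx": 0, "dy": 1.5, "dz": 0, "ax": 0, "ay": 0, "az": 0},
  {"hand": 0, "dx": 0, "dy": 1.5, "dz": 0, "ax": 0, "ay": 0, "az": 0},
  {"hand": 0, "dx": 0, "dy": 1.2, "dz": 0, "ax": 0, "ay": 0, "az": 0},
  {"hand": 0, "dx": 0, "dy": 0.7, "dz": 0, "ax": 0, "ay": 0, "az": 0},
])

```text
time_s: 6.65
position: [0.4616, -0.1783, 0.1422]
tool_rot: [[0.908, -0.0, 0.42], [-0.42, 0.0, 0.908], [-0.0, -1.0, -0.0]]
ft_force: [0.1, 0.3, -1.2]
grip_width: 0.0204
```

Call:
jog_arm([
  {"hand": 0, "dx": 0, "dy": 0, "dz": 0, "ax": 0, "ay": 0, "az": 0},
  {"hand": 0, "dx": 0, "dy": 0, "dz": 0, "ax": 0, "ay": 0, "az": 0},
  {"hand": 0, "dx": 0, "dy": 0, "dz": 0, "ax": 0, "ay": 0, "az": 0},
  {"hand": 0, "dx": 0, "dy": 0, "dz": 0, "ax": 0, "ay": 0, "az": 0},
  {"hand": 0, "dx": 0, "dy": 0, "dz": 0, "ax": 0, "ay": 0, "az": 0},
])

```text
time_s: 7.07
position: [0.4617, -0.1786, 0.143]
tool_rot: [[0.907, 0.001, 0.42], [-0.42, -0.001, 0.907], [0.001, -1.0, -0.0]]
ft_force: [-1.2, 0.5, -1.6]
grip_width: 0.0206
```

Run:
```python
from h import *
from rig import status
s=status.observe();print(s["position"],s["ft_force"])
for n in ("scene","side"):
    im=imaging.get_image(n); cv2.imwrite(f"pics/{n}3.png",im[:,:,::-1])
a=cv2.imread("pics/scene3.png")[80:230,160:310];b=cv2.imread("pics/side3.png")[100:250,220:370]
cv2.imwrite("pics/c3.png",cv2.resize(np.hstack([a,b]),None,fx=2.6,fy=2.6,interpolation=cv2.INTER_CUBIC))
```

```text
[ 0.46165499 -0.17862528  0.14297874] [-1.16798168  0.52586684 -1.55039811]
```

View pics/c3.png

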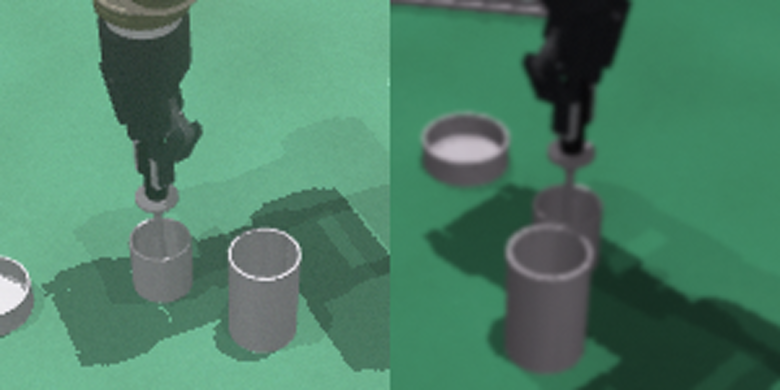

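The shank passes through the middle of the short beaker's mouth, near scene (221,175). The tip is at z≈0.021, which is 41 of 58 mm deep, and there is no contact force. I'll take it back to the stand.

Call:
jog_arm([
  {"hand": 0, "dx": 0, "dy": -1, "dz": 0, "ax": 0, "ay": 0, "az": 0},
  {"hand": 0, "dx": 0, "dy": -2, "dz": 0, "ax": 0, "ay": 0, "az": 0},
  {"hand": 0, "dx": 0, "dy": -2.5, "dz": 0, "ax": 0, "ay": 0, "az": 0},
  {"hand": 0, "dx": 0, "dy": -2.5, "dz": 0, "ax": 0, "ay": 0, "az": 0},
  {"hand": 0, "dx": 0, "dy": -2.5, "dz": 0, "ax": 0, "ay": 0, "az": 0},
])

```text
time_s: 7.58
position: [0.4612, -0.1784, 0.2487]
tool_rot: [[0.907, -0.0, 0.42], [-0.42, 0.0, 0.907], [-0.0, -1.0, 0.0]]
ft_force: [0.6, -0.6, -1.3]
grip_width: 0.0206
```

Call:
jog_arm([
  {"hand": 0, "dx": 0, "dy": -1.7, "dz": 0, "ax": 0, "ay": 0, "az": 0},
  {"hand": 0, "dx": 0, "dy": -1, "dz": 0, "ax": 0, "ay": 0, "az": 0},
  {"hand": 0, "dx": 0, "dy": 0, "dz": 1, "ax": 0, "ay": 0, "az": 0},
  {"hand": 0, "dx": -0.3, "dy": 0, "dz": 2, "ax": 0, "ay": 0, "az": 0},
  {"hand": 0, "dx": -0.5, "dy": 0, "dz": 3, "ax": 0, "ay": 0, "az": 0},
])

```text
time_s: 8.0
position: [0.4793, -0.1207, 0.2735]
tool_rot: [[0.906, -0.001, 0.423], [-0.423, 0.0, 0.906], [-0.001, -1.0, -0.0]]
ft_force: [0.6, 0.2, -0.9]
grip_width: 0.0206
```

Call:
jog_arm([
  {"hand": 0, "dx": -0.5, "dy": 0, "dz": 3.3, "ax": 0, "ay": 0, "az": 0},
  {"hand": 0, "dx": -0.5, "dy": 0, "dz": 3.3, "ax": 0, "ay": 0, "az": 0},
  {"hand": 0, "dx": -0.5, "dy": 0, "dz": 3.3, "ax": 0, "ay": 0, "az": 0},
  {"hand": 0, "dx": -0.5, "dy": 0, "dz": 3.3, "ax": 0, "ay": 0, "az": 0},
  {"hand": 0, "dx": -0.5, "dy": 0, "dz": 3.3, "ax": 0, "ay": 0, "az": 0},
])

```text
time_s: 8.42
position: [0.5259, 0.042, 0.2734]
tool_rot: [[0.907, -0.001, 0.42], [-0.42, 0.0, 0.907], [-0.001, -1.0, -0.0]]
ft_force: [0.5, -0.7, -0.8]
grip_width: 0.0207
```

Call:
jog_arm([
  {"hand": 0, "dx": -0.6, "dy": 0, "dz": 3.3, "ax": 0, "ay": 0, "az": 0},
  {"hand": 0, "dx": -0.6, "dy": 0, "dz": 3.3, "ax": 0, "ay": 0, "az": 0},
  {"hand": 0, "dx": -0.6, "dy": 0, "dz": 3.3, "ax": 0, "ay": 0, "az": 0},
  {"hand": 0, "dx": -0.6, "dy": 0, "dz": 3.3, "ax": 0, "ay": 0, "az": 0},
  {"hand": 0, "dx": -0.5, "dy": 0, "dz": 3.3, "ax": 0, "ay": 0, "az": 0},
])

```text
time_s: 8.83
position: [0.5686, 0.204, 0.2733]
tool_rot: [[0.908, -0.002, 0.42], [-0.42, -0.0, 0.908], [-0.001, -1.0, -0.001]]
ft_force: [0.6, -0.2, -0.5]
grip_width: 0.0205
```

Call:
jog_arm([
  {"hand": 0, "dx": -0.5, "dy": 0, "dz": 3, "ax": 0, "ay": 0, "az": 0},
  {"hand": 0, "dx": -0.3, "dy": 0, "dz": 1.5, "ax": 0, "ay": 0, "az": 0},
  {"hand": 0, "dx": 0, "dy": 0, "dz": 0.5, "ax": 0, "ay": 0, "az": 0},
  {"hand": 0, "dx": 0, "dy": 0, "dz": 0, "ax": 0, "ay": 0, "az": 0},
  {"hand": 0, "dx": 0, "dy": 0, "dz": 0, "ax": 0, "ay": 0, "az": 0},
])

```text
time_s: 9.25
position: [0.5826, 0.2498, 0.2737]
tool_rot: [[0.907, -0.001, 0.421], [-0.421, -0.001, 0.907], [-0.001, -1.0, -0.001]]
ft_force: [-0.2, 0.1, -1.3]
grip_width: 0.0207
```

Call:
jog_arm([
  {"hand": 0, "dx": 0, "dy": 0, "dz": 0, "ax": 0, "ay": 0, "az": 0},
  {"hand": 0, "dx": 0, "dy": 0, "dz": 0, "ax": 0, "ay": 0, "az": 0},
  {"hand": 0, "dx": 0, "dy": 0, "dz": 0, "ax": 0, "ay": 0, "az": 0},
  {"hand": 0, "dx": 0, "dy": 0, "dz": 0, "ax": 0, "ay": 0, "az": 0},
  {"hand": 0, "dx": 0, "dy": 0, "dz": 0, "ax": 0, "ay": 0, "az": 0},
])

```text
time_s: 9.67
position: [0.5829, 0.2498, 0.2745]
tool_rot: [[0.907, 0.0, 0.421], [-0.421, 0.0, 0.907], [0.0, -1.0, 0.0]]
ft_force: [-0.4, 0.1, -0.3]
grip_width: 0.0204
```

Run:
```python
from rig import status
import numpy as np
s=status.observe();R=s["tool_rot"];print(s["position"],s["ft_force"],R)
print("to go cm",R.T@(np.array([.5883,.2544,.1424])-s["position"])*100)
```

```text
[0.58286302 0.24977014 0.27451502] [-0.40107764  0.10582005 -0.31559697] [[ 9.07131262e-01  2.80822529e-04  4.20847709e-01]
 [-4.20847729e-01  1.48753392e-05  9.07131296e-01]
 [ 2.48482652e-04 -9.99999960e-01  1.31677409e-04]]
to go cm [ 0.29507629 13.21166121  0.6470632 ]
```

Call:
jog_arm([
  {"hand": 0, "dx": 0.3, "dy": 1, "dz": 0.65, "ax": 0, "ay": 0, "az": 0},
  {"hand": 0, "dx": 0, "dy": 1, "dz": 0, "ax": 0, "ay": 0, "az": 0},
  {"hand": 0, "dx": 0, "dy": 0.8, "dz": 0, "ax": 0, "ay": 0, "az": 0},
  {"hand": 0, "dx": 0, "dy": 0, "dz": 0, "ax": 0, "ay": 0, "az": 0},
  {"hand": 0, "dx": 0, "dy": 0, "dz": 0, "ax": 0, "ay": 0, "az": 0},
])

```text
time_s: 10.08
position: [0.5881, 0.2548, 0.2454]
tool_rot: [[0.907, -0.002, 0.42], [-0.42, -0.0, 0.907], [-0.001, -1.0, -0.001]]
ft_force: [0.3, -0.2, -0.7]
grip_width: 0.0207
```

Call:
jog_arm([
  {"hand": 0, "dx": 0, "dy": 0, "dz": 0, "ax": 0, "ay": 0, "az": 0},
  {"hand": 0, "dx": 0, "dy": 0, "dz": 0, "ax": 0, "ay": 0, "az": 0},
  {"hand": 0, "dx": 0, "dy": 0, "dz": 0, "ax": 0, "ay": 0, "az": 0},
  {"hand": 0, "dx": 0, "dy": 0, "dz": 0, "ax": 0, "ay": 0, "az": 0},
  {"hand": 0, "dx": 0, "dy": 0, "dz": 0, "ax": 0, "ay": 0, "az": 0},
])

```text
time_s: 10.5
position: [0.5883, 0.2548, 0.2466]
tool_rot: [[0.907, 0.0, 0.42], [-0.42, 0.0, 0.907], [0.0, -1.0, 0.0]]
ft_force: [0.4, 0.3, -1.6]
grip_width: 0.0205
```

Run:
```python
from h import *
from rig import status
s=status.observe();R=s["tool_rot"];print(s["position"],s["ft_force"])
print("to go cm",R.T@(np.array([.5883,.2544,.1424])-s["position"])*100)
for n in ("scene","side"):
    im=imaging.get_image(n); cv2.imwrite(f"pics/{n}4.png",im[:,:,::-1])
a=cv2.imread("pics/scene4.png")[200:320,310:430];b=cv2.imread("pics/side4.png")[230:350,120:240]
cv2.imwrite("pics/c4.png",cv2.resize(np.hstack([a,b]),None,fx=3.3,fy=3.3,interpolation=cv2.INTER_CUBIC))
```

```text
[0.58831603 0.25482124 0.24658743] [ 0.3712961   0.27726825 -1.58438187]
to go cm [ 0.0123334  10.41873791 -0.04157339]
```

View pics/c4.png

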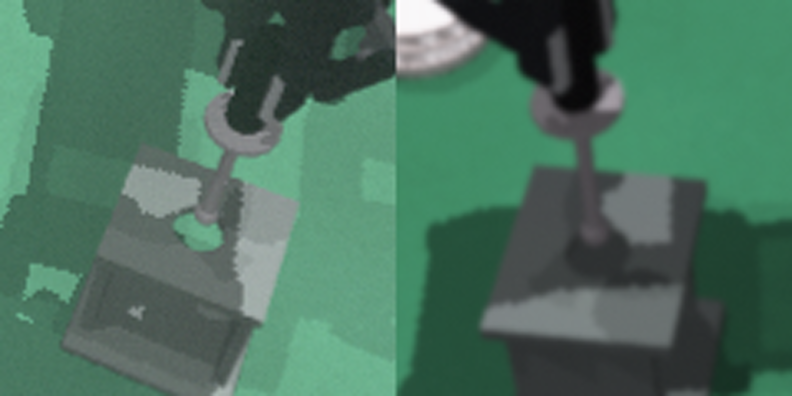

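The ball is just above the hole in both views, near scene (373,265) and side (180,302), so I'll lower it in stages and watch the force.

Call:
jog_arm([
  {"hand": 0, "dx": 0, "dy": 1, "dz": -0.04, "ax": 0, "ay": 0, "az": 0},
  {"hand": 0, "dx": 0, "dy": 1.5, "dz": 0, "ax": 0, "ay": 0, "az": 0},
  {"hand": 0, "dx": 0, "dy": 1.5, "dz": 0, "ax": 0, "ay": 0, "az": 0},
  {"hand": 0, "dx": 0, "dy": 1.5, "dz": 0, "ax": 0, "ay": 0, "az": 0},
  {"hand": 0, "dx": 0, "dy": 1, "dz": 0, "ax": 0, "ay": 0, "az": 0},
])

```text
time_s: 11.02
position: [0.5875, 0.2543, 0.1791]
tool_rot: [[0.907, -0.002, 0.42], [-0.42, -0.001, 0.907], [-0.002, -1.0, -0.002]]
ft_force: [-0.5, -0.1, -1.8]
grip_width: 0.0203
```

Call:
jog_arm([
  {"hand": 0, "dx": 0, "dy": 0.8, "dz": 0, "ax": 0, "ay": 0, "az": 0},
  {"hand": 0, "dx": 0, "dy": 0.5, "dz": 0, "ax": 0, "ay": 0, "az": 0},
  {"hand": 0, "dx": 0, "dy": 0.4, "dz": 0, "ax": 0, "ay": 0, "az": 0},
  {"hand": 0, "dx": 0, "dy": 0.2, "dz": 0, "ax": 0, "ay": 0, "az": 0},
  {"hand": 0, "dx": 0, "dy": 0, "dz": 0, "ax": 0, "ay": 0, "az": 0},
])

```text
time_s: 11.43
position: [0.5882, 0.2545, 0.1623]
tool_rot: [[0.907, 0.0, 0.42], [-0.42, 0.0, 0.907], [0.0, -1.0, 0.0]]
ft_force: [-0.9, -0.3, -0.4]
grip_width: 0.0206
```

Call:
jog_arm([
  {"hand": 0, "dx": 0, "dy": 0.2, "dz": 0, "ax": 0, "ay": 0, "az": 0},
  {"hand": 0, "dx": 0, "dy": 0.2, "dz": 0, "ax": 0, "ay": 0, "az": 0},
  {"hand": 0, "dx": 0, "dy": 0.2, "dz": 0, "ax": 0, "ay": 0, "az": 0},
  {"hand": 0, "dx": 0, "dy": 0, "dz": 0, "ax": 0, "ay": 0, "az": 0},
  {"hand": 0, "dx": 0, "dy": 0, "dz": 0, "ax": 0, "ay": 0, "az": 0},
])

```text
time_s: 11.85
position: [0.5881, 0.2544, 0.1563]
tool_rot: [[0.907, -0.0, 0.42], [-0.42, -0.0, 0.907], [-0.0, -1.0, -0.0]]
ft_force: [0.6, 0.3, -0.5]
grip_width: 0.0204
```

Call:
jog_arm([
  {"hand": 0, "dx": 0, "dy": 0.3, "dz": 0, "ax": 0, "ay": 0, "az": 0},
  {"hand": 0, "dx": 0, "dy": 0.3, "dz": 0, "ax": 0, "ay": 0, "az": 0},
  {"hand": 0, "dx": 0, "dy": 0.3, "dz": 0, "ax": 0, "ay": 0, "az": 0},
  {"hand": 0, "dx": 0, "dy": 0, "dz": 0, "ax": 0, "ay": 0, "az": 0},
  {"hand": 0, "dx": 0, "dy": 0, "dz": 0, "ax": 0, "ay": 0, "az": 0},
])

```text
time_s: 12.27
position: [0.588, 0.2544, 0.147]
tool_rot: [[0.907, -0.001, 0.42], [-0.42, -0.0, 0.907], [-0.0, -1.0, -0.0]]
ft_force: [0.4, -0.6, -0.8]
grip_width: 0.021
```

Call:
jog_arm([
  {"hand": 0, "dx": 0, "dy": 0.2, "dz": 0, "ax": 0, "ay": 0, "az": 0},
  {"hand": 0, "dx": 0, "dy": 0.2, "dz": 0, "ax": 0, "ay": 0, "az": 0},
  {"hand": 0, "dx": 0, "dy": 0, "dz": 0, "ax": 0, "ay": 0, "az": 0},
  {"hand": 0, "dx": 0, "dy": 0, "dz": 0, "ax": 0, "ay": 0, "az": 0},
  {"hand": 0, "dx": 0, "dy": 0, "dz": 0, "ax": 0, "ay": 0, "az": 0},
])

```text
time_s: 12.68
position: [0.5881, 0.2545, 0.1434]
tool_rot: [[0.907, 0.0, 0.42], [-0.42, 0.0, 0.907], [0.0, -1.0, 0.0]]
ft_force: [0.5, -0.7, -1.0]
grip_width: 0.0207
```

Call:
jog_arm([
  {"hand": 0, "dx": 0, "dy": 0.1, "dz": 0, "ax": 0, "ay": 0, "az": 0},
  {"hand": 0, "dx": 0, "dy": 0, "dz": 0, "ax": 0, "ay": 0, "az": 0},
  {"hand": 0, "dx": 0, "dy": 0, "dz": 0, "ax": 0, "ay": 0, "az": 0},
  {"hand": 0, "dx": 0, "dy": 0, "dz": 0, "ax": 0, "ay": 0, "az": 0},
  {"hand": 0, "dx": 0, "dy": 0, "dz": 0, "ax": 0, "ay": 0, "az": 0},
])

```text
time_s: 13.1
position: [0.5882, 0.2545, 0.1425]
tool_rot: [[0.907, 0.0, 0.42], [-0.42, 0.0, 0.907], [0.0, -1.0, 0.0]]
ft_force: [0.1, 0.2, 0.8]
grip_width: 0.0205
```

Call:
jog_arm([
  {"hand": 0, "dx": 0, "dy": 0.05, "dz": 0, "ax": 0, "ay": 0, "az": 0},
  {"hand": 0, "dx": 0, "dy": 0, "dz": 0, "ax": 0, "ay": 0, "az": 0},
  {"hand": 0, "dx": 0, "dy": 0, "dz": 0, "ax": 0, "ay": 0, "az": 0},
  {"hand": 0, "dx": 0, "dy": 0, "dz": 0, "ax": 0, "ay": 0, "az": 0},
  {"hand": 0, "dx": 0, "dy": 0, "dz": 0, "ax": 0, "ay": 0, "az": 0},
])

```text
time_s: 13.52
position: [0.5882, 0.2545, 0.1424]
tool_rot: [[0.907, 0.001, 0.42], [-0.42, 0.0, 0.907], [0.001, -1.0, 0.0]]
ft_force: [-1.0, -0.6, 5.7]
grip_width: 0.0208
```

Contact came at the expected height (z=0.1424, 5.7 N). I'll open the fingers gradually.

Call:
jog_arm([
  {"hand": 0.3, "dx": 0, "dy": 0, "dz": 0, "ax": 0, "ay": 0, "az": 0},
  {"hand": 0.4, "dx": 0, "dy": 0, "dz": 0, "ax": 0, "ay": 0, "az": 0},
  {"hand": 0.5, "dx": 0, "dy": 0, "dz": 0, "ax": 0, "ay": 0, "az": 0},
  {"hand": 0.8, "dx": 0, "dy": 0, "dz": 0, "ax": 0, "ay": 0, "az": 0},
  {"hand": 1, "dx": 0, "dy": 0, "dz": 0, "ax": 0, "ay": 0, "az": 0},
])

```text
time_s: 13.93
position: [0.5881, 0.2545, 0.1416]
tool_rot: [[0.907, -0.0, 0.42], [-0.42, -0.0, 0.907], [-0.0, -1.0, -0.0]]
ft_force: [0.3, 0.2, -0.0]
grip_width: 0.0656
```

Call:
jog_arm([
  {"hand": 1, "dx": 0, "dy": 0, "dz": 0, "ax": 0, "ay": 0, "az": 0},
  {"hand": 1, "dx": 0, "dy": 0, "dz": 0, "ax": 0, "ay": 0, "az": 0},
  {"hand": 1, "dx": 0, "dy": 0, "dz": 0, "ax": 0, "ay": 0, "az": 0},
  {"hand": 1, "dx": 0, "dy": 0, "dz": 0, "ax": 0, "ay": 0, "az": 0},
  {"hand": 1, "dx": 0, "dy": 0, "dz": 0, "ax": 0, "ay": 0, "az": 0},
])

```text
time_s: 14.35
position: [0.5881, 0.2545, 0.1418]
tool_rot: [[0.907, 0.0, 0.42], [-0.42, 0.0, 0.907], [0.0, -1.0, 0.0]]
ft_force: [0.2, -0.3, -0.3]
grip_width: 0.085
```

Call:
jog_arm([
  {"hand": 1, "dx": 0, "dy": -0.5, "dz": 0, "ax": 0, "ay": 0, "az": 0},
  {"hand": 1, "dx": 0, "dy": -2, "dz": 0, "ax": 0, "ay": 0, "az": 0},
  {"hand": 1, "dx": 0, "dy": -3, "dz": 0, "ax": 0, "ay": 0, "az": 0},
  {"hand": 1, "dx": 0, "dy": -3, "dz": 0, "ax": 0, "ay": 0, "az": 0},
  {"hand": 1, "dx": 0, "dy": -3, "dz": 0, "ax": 0, "ay": 0, "az": 0},
])

```text
time_s: 14.77
position: [0.5879, 0.2544, 0.2586]
tool_rot: [[0.907, 0.0, 0.42], [-0.42, -0.0, 0.907], [0.0, -1.0, 0.0]]
ft_force: [-0.2, 0.2, -0.5]
grip_width: 0.0852
```

Call:
jog_arm([
  {"hand": 1, "dx": 0, "dy": -2, "dz": -3, "ax": 0, "ay": 0, "az": 0},
  {"hand": 1, "dx": 0, "dy": 0, "dz": -3, "ax": 0, "ay": 0, "az": 0},
  {"hand": 1, "dx": 0, "dy": 0, "dz": -3, "ax": 0, "ay": 0, "az": 0},
  {"hand": 1, "dx": 0, "dy": 0, "dz": -2, "ax": 0, "ay": 0, "az": 0},
  {"hand": 1, "dx": 0, "dy": 0, "dz": 0, "ax": 0, "ay": 0, "az": 0},
])

```text
time_s: 15.18
position: [0.5408, 0.152, 0.278]
tool_rot: [[0.906, 0.001, 0.423], [-0.423, -0.001, 0.906], [0.001, -1.0, -0.0]]
ft_force: [-0.0, -0.0, 1.1]
grip_width: 0.0853
```

Run:
```python
from h import *
from rig import status
s=status.observe();print(s["time_s"],s["position"],s["ft_force"],s["grip_width"])
for n in ("scene","side"):
    im=imaging.get_image(n); cv2.imwrite(f"pics/{n}5.png",im[:,:,::-1])
a=cv2.imread("pics/scene5.png");b=cv2.imread("pics/side5.png")
cv2.imwrite("pics/c5.png",cv2.resize(np.hstack([a[200:320,310:430],b[255:375,120:240]]),None,fx=3.3,fy=3.3,interpolation=cv2.INTER_CUBIC))
```

```text
15.1833 [0.54078392 0.1520042  0.27798854] [-0.01944991 -0.03499793  1.14426316] 0.08529373410998836
```

View pics/c5.png

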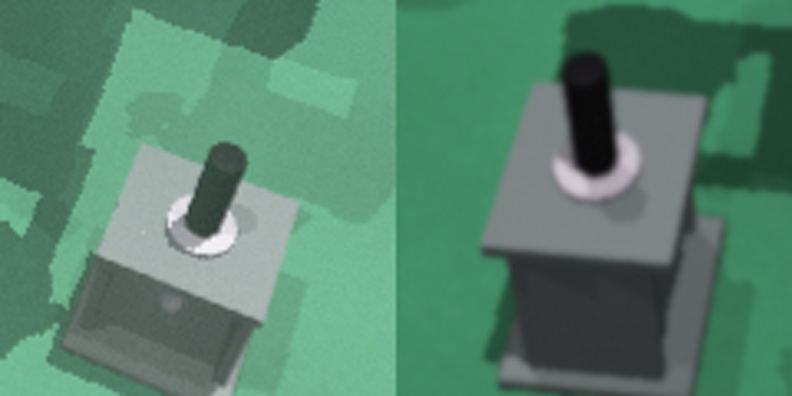

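View pics/scene5.png

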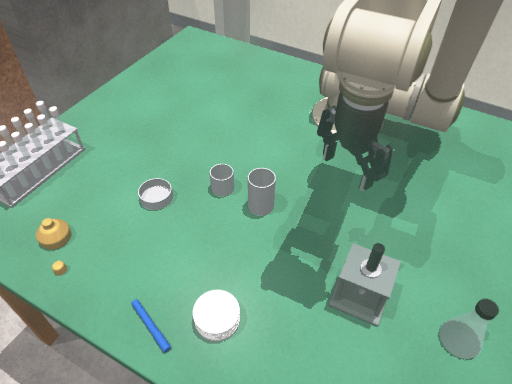

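The rod hangs upright in the stand, with its handle top near scene (379,248) and flange near (372,268), as at the start. The beakers are at (222,180) and (261,190), also unchanged. I'll compare these with the first pictures, then hand in.

Run:
```python
import cv2,numpy as np
def shift(f0,f1,x0,x1,y0,y1):
    g=lambda f:cv2.Laplacian(cv2.GaussianBlur(cv2.imread(f,0)[y0:y1,x0:x1].astype(np.float32),(0,0),1.2),cv2.CV_32F)
    return np.round(cv2.phaseCorrelate(g(f0),g(f1)),2)
for n,b in {"scene":{"short":(205,240,160,200),"tall":(244,280,164,220),"handle":(360,390,238,280)},"side":{"beakers":(260,306,168,246),"handle":(164,196,266,318)}}.items():
    for k,v in b.items(): print(n,k,shift(f"pics/{n}0.png",f"pics/{n}5.png",*v))
from rig import status,job
print(status.observe()["ft_force"]); print(job.close_job())
```

```text
Traceback (most recent call last):
ValueError: setting an array element with a sequence. The requested array has an inhomogeneous shape after 1 dimensions. The detected shape was (2,) + inhomogeneous part.
```

Run:
```python
import cv2,numpy as np
def shift(f0,f1,x0,x1,y0,y1):
    g=lambda f:cv2.Laplacian(cv2.GaussianBlur(cv2.imread(f,0)[y0:y1,x0:x1].astype(np.float32),(0,0),1.2),cv2.CV_32F)
    return cv2.phaseCorrelate(g(f0),g(f1))
for n,b in {"scene":{"short":(205,240,160,200),"tall":(244,280,164,220),"handle":(360,390,238,280)},"side":{"beakers":(260,306,168,246),"handle":(164,196,266,318)}}.items():
    for k,v in b.items(): print(n,k,shift(f"pics/{n}0.png",f"pics/{n}5.png",*v))
```

```text
scene short ((-0.02670196278175041, -0.0012169066853644495), 1.020622639854749)
scene tall ((0.015768597115879857, -0.041598371620533925), 1.011788981821802)
scene handle ((0.43921754333749874, 0.591362770260087), 0.9673449205469202)
side beakers ((0.03887922640875985, -0.02741231236706909), 0.9885512496034304)
side handle ((-0.2594969870163446, 0.523103744944013), 1.040591907997926)
```

Run:
```python
import cv2,numpy as np
from h import *
def shift(f0,f1,x0,x1,y0,y1):
    g=lambda f:cv2.Laplacian(cv2.GaussianBlur(cv2.imread(f,0)[y0:y1,x0:x1].astype(np.float32),(0,0),1.2),cv2.CV_32F)
    return cv2.phaseCorrelate(g(f0),g(f1))
for n,b in {"scene":{"top":(366,392,238,254),"flange":(356,388,256,282)},"side":{"top":(164,192,264,284),"flange":(162,200,296,320)}}.items():
    for k,v in b.items(): print(n,k,shift(f"pics/{n}0.png",f"pics/{n}5.png",*v))
S=cam("scene");D=cam("side")
for z in(.12,.19):
  X=np.array([[.589,.2545,z],[.590,.2545,z],[.589,.2555,z],[.589,.2545,z-.001]])
  for c in(S,D): q=proj(c,X); print(z,(q[1:]-q[0]).round(2).tolist())
```

```text
scene top ((0.6080925054372806, -0.043877644637936086), 1.0081408366009041)
scene flange ((0.13946167673425158, 0.5295576155325126), 1.0061282631423738)
side top ((-1.0194473166594449, -0.594607957123122), 0.5706104183197022)
side flange ((-0.22166578642585577, 0.3076495477678307), 1.0532803118228913)
0.12 [[-0.17, 0.38], [0.49, 0.22], [-0.11, 0.27]]
0.12 [[-0.6, -0.09], [-0.17, 0.5], [0.05, 0.39]]
0.19 [[-0.17, 0.39], [0.52, 0.22], [-0.12, 0.31]]
0.19 [[-0.64, -0.09], [-0.19, 0.5], [0.06, 0.44]]
```

Run:
```python
import cv2,numpy as np
def edge(f,x0,x1,rows,th):
    im=cv2.imread(f).max(2).astype(float); out=[]
    for r in rows:
        p=im[r,x0:x1]; i=np.where(p<th)[0]; a,b=i[0],i[-1]
        L=x0+a-(th-p[a])/(p[a-1]-p[a]); R=x0+b+(th-p[b])/(p[b+1]-p[b]); out.append((L+R)/2)
    return np.polyfit(np.array(rows)-np.mean(rows),out,1)
for k in "05":
    print(k,"scene",edge(f"pics/scene{k}.png",362,388,range(248,266),80),"side",edge(f"pics/side{k}.png",166,190,range(276,302),50))
a=np.hstack([cv2.imread(f"pics/side{k}.png")[262:325,155:205] for k in "05"])
b=np.hstack([cv2.imread(f"pics/scene{k}.png")[235:298,350:400] for k in "05"])
cv2.imwrite("pics/cmp.png",cv2.resize(np.hstack([a,b]),None,fx=4,fy=4,interpolation=cv2.INTER_CUBIC))
```

```text
0 scene [ -0.38690894 374.77238694] side [1.20076696e-01 1.78492970e+02]
5 scene [ -0.37818592 375.03049711] side [1.13999304e-01 1.78333915e+02]
```

View pics/cmp.png

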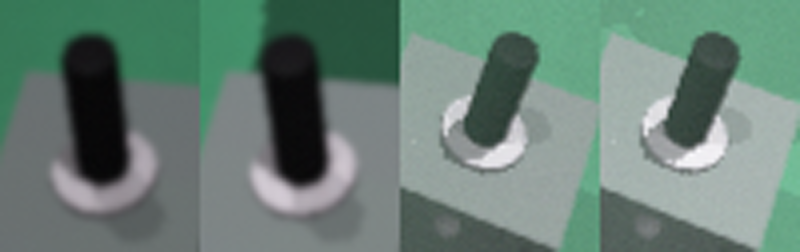

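Before and after look the same side by side. The handle axis changed by less than 0.6° in both views, so the rod is upright and flat.

```bash
python3 -c "
from rig import status,job
s=status.observe();print(s['time_s'],s['ft_force'],s['qvel'].round(2)); print(job.close_job())"
```

```text
15.2833 [ 0.45156482 -0.15842799  0.15391201] [ 1.33  1.26 -1.    0.11  0.01  0.18]
the job is handed in; nothing more can be done
None
```

I took the rod out by its handle and dipped its tip about 41 mm into the 58 mm deep short beaker. I then hung the rod back in the stand, let go and moved the gripper clear. The job was handed in at 15.3 s, and the interface gives no verdict.

- **Rod in the stand:** the flange touched the top plate at the same height as at pick-up, with about 6 N. The handle's axis is within 0.6° of its first direction in both views. It hangs about 1 mm from its first position, within the play of the hole.
- **Beakers:** the short and tall beakers moved less than 0.05 px between the first and last pictures. I read no contact force during the dip.
- **Checks that failed or disagreed:** the first comparison script stopped on a rounding error, so I ran it again. One check on the handle's top in the side view was unreliable because a shadow fell behind it; the handle-axis check took its place.

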